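# Show a finished part to an inverted microscope without touching it

### The job

Slide the vise's jaw fully open by its post, then take the milled part out by its boss and carry it over the top of the slide rack to the inverted microscope. Finish still holding it upright and still about a centimetre above the stage, its foot squarely covering the window's outline; do not put it down or let go when the program ends. The part must never touch the microscope or the rack, the jaw stays open and everything else stays where it is.

Things in the scene. Friction and masses are not known exactly. Their poses are not given: they have to be found in the camera images.
- vise: Low dark steel sample vise fixed to the bench, about 210 x 100 mm; origin at the centre of its underside, z up. It may stand at either side of the slide rack. Its fixed jaw is at its +x end (top 42 mm above the bench), its moving jaw at the -x side of the part; the bed on which the part stands is 20 mm above the bench.
- jaw (a joint): Opening of the vise's moving jaw in m: 0 closed on the part, 0.045 at its open stop. It grows as the jaw slides along the vise's -x axis; needs about 4 N and stays where it is left. Closed, its lip reaches 6 mm over the part's foot and keeps it from being lifted.
- jaw_post (a point): Upright steel post on top of the moving jaw, 14 mm thick with an 18 mm black ball on top. The point is on the post's axis 70 mm above the bench; the jaw's top is 47 mm and the ball's top 99 mm above the bench. The point moves with the jaw; its axes are those of the vise.
- part_center (a point): The finished part, milled aluminium, 0.12 to 0.25 kg: foot 40 (x) x 60 (y) x 16 mm high with a central boss 20 (x) x 30 (y) mm rising 44 mm above it, 60 mm tall in all. The point is on its middle axis half-way up, 30 mm above its underside; z up. At the start it stands in the vise with its axes parallel to the vise's. The foot is below the tops of the jaws, so take it by the boss; the middle of the boss is 8 mm above this point.
- window (a point): Centre of the window in the black stage on top of the microscope, at the height of the stage's surface, 85 mm above the bench, z up. The microscope is a compact inverted one, a white box 180 (x) x 150 (y) mm fixed to the bench, with a black knob on each side and its lens looking up through the window. The window is 40 (x) x 60 (y) mm, the same outline as the part's foot, flush with the flat stage (160 x 140 mm). It may stand at either side of the slide rack.
- rack: Steel rack full of glass slides, fixed to the bench between the vise and the microscope, 140 (x) x 70 (y) mm, 110 mm tall; origin at the centre of its underside.
- bottle: Bystander: amber glass bottle, 54 mm across, 115 mm tall; origin at the centre of its underside.
- jar: Bystander: white plastic jar, 60 mm across, 70 mm tall; origin at the centre of its underside.
- slidebox: Bystander: closed grey box for slides, 100 x 85 x 35 mm; origin at the centre of its underside.
- mount: Bystander: short black cylinder (resin sample mount), 32 mm across, 22 mm tall; origin at the centre of its underside.
- dish: Bystander: shallow white dish, 90 mm across, 16 mm tall; origin at the centre of its underside.
- driver: Bystander: screwdriver lying down; origin at the middle of its length, on the underside.
- beaker: Bystander: empty glass beaker, 66 mm across, 85 mm tall; origin at the centre of its underside.

How it is judged:
By the outcome, as a careful person would: the job done as asked, in the order asked, and still so for the second after the job is handed in, while the arm keeps its last pose, push and grip.
It also fails if it takes over 54 s, if anything falls off the work surface, if the arm or the gripper's body presses on something with over 40 N, if the wrist force passes 120 N, or if a joint passes its speed limit or range.

### The arm

A 6-joint arm with a two-finger parallel gripper is mounted at the origin on the work surface. World frame = base frame: x ahead of the robot, y to its left, z up, the work surface at z = 0. Lengths are in mm, angles in degrees, forces in N, time in s.
With the tool pointing down it reaches from about 375 to 825 mm from the base axis. Payload 5.5 kg.
Tool frame: the origin (TCP) lies midway between the tips of the shut fingers; the grasp point (between the pads) lies 19 mm behind it; z points along the fingers, y is the direction in which the jaws open and shut (so a half turn about z gives the same grasp; the last joint's range is limited). The gripper opens to 85 mm and grips with 20 to 120 N. Pads are 22 mm wide; open, the fingers measure 114 mm over their backs; the gripper's body (76 mm by 85 mm) begins 54 mm behind the grasp point. The pads swing forward as they close: fully open they stand 13 mm farther back than shut.
Start: joints at [76.433, 17.962, -2.699, 69.339, 0, 90], TCP at [140.753, 583.252, 231.299] pointing down, gripper open.
Joint ranges: [-152.73, 152.73], [-39.44, 99.34], [-58.76, 71.6], [-118.89, 123.64], [-81.53, 83.1], [-180, 180]. Speed limits (degrees/s): [136.94, 136.94, 172.46, 180, 180, 180].

### API

Orientations are given as a 3x3 rotation matrix whose columns are the frame's x, y, z axes.
In Python, from rig import bot gives the robot as it stands. Calls block until the motion is done:
- bot.goto(position, orientation): joint-space move of the TCP to a pose.
- bot.servo_line(position, speed=150, frame=None, stop_force=None): straight line of the TCP; frame=None keeps the orientation; speed is the mean speed in mm/s. With stop_force (N) it stops when the force on the tool has changed by that much, and returns True; else False.
- bot.move_j(angles): joint-space move.
- bot.set_gripper(opening): finger opening in mm; the grip force is fixed at half the most; returns when the fingers have stopped.
- bot.sleep(seconds).
- bot.inverse_kinematics(position, orientation): joint angles nearest the present ones, or None.
- bot.sense(): the state.
- bot.snapshot(name): name is "scene" or "top" or "wrist"; returns a dict with "frame" (384x512x3 uint8, red, green, blue), "fx", "fy", "cx", "cy" (pixels), "pose" (4x4, takes a point from camera to world coordinates). Camera axes: x right, y up, looking along -z (the intrinsics and any distortion apply to the point x, -y, -z); pixel columns grow to the right and rows downward; lengths in mm; the calibration is good to about 2 mm. A picture is of the moment at which its call begins. There is no depth.
A pose or a line that the arm cannot do raises bot.Unreachable and nothing moves.
- bot.hand_in(): hands the job in, once; it reports no verdict.
The state is a dict: "time_s": time; "joint_pos": joint angles; "qvel": joint speeds; "tau": joint torques, N m; "position": TCP position; "tcp_rot": TCP orientation; "ft_force": force on the tool from outside, world axes, zero at the start; "moment": the same for the moment, N m; "opening": finger opening in mm.
Only numpy, scipy, OpenCV 4.12 (cv2) and the standard library are available. Lean on these libraries where they do the work, as an engineer would, in place of code of your own. Each camera call takes 0.05 s, during which the arm holds its last target. There are 200 camera calls.

## Working session

There is one attempt and no reset: what is moved stays moved. The work goes in short steps, each a Python script; the robot and the scene stay as the last script left them, time stands still between calls to the robot, and variables do not carry over. Pictures are saved under pics/ and viewed, about 8 in all and at most 12, crops included, and the job is handed in when it is done.

```bash
ls; mkdir -p pics; python3 - <<'E'
from rig import bot
import cv2,numpy as np
for n in("top","scene"):
    s=bot.snapshot(n); cv2.imwrite(f"pics/{n}0.png",cv2.resize(s["frame"][:,:,::-1],(800,600),interpolation=cv2.INTER_CUBIC))
    np.savez(f"{n}0.npz",**s)
    print(n,{k:(v if k!="frame" else 0) for k,v in s.items()})
print(bot.sense())
E
```

```text
pics
top {'frame': 0, 'fx': 380.3394713852157, 'fy': 380.3394713852157, 'cx': 251.4909048250333, 'cy': 186.39715738913162, 'pose': array([[ 8.87602972e-02,  9.74616345e-01, -2.05534885e-01,
         3.34060984e+02],
       [-9.96036019e-01,  8.56430733e-02, -2.40315116e-02,
        -1.15985823e+01],
       [-5.81886486e-03,  2.06853192e-01,  9.78354689e-01,
         1.20936039e+03],
       [ 0.00000000e+00,  0.00000000e+00,  0.00000000e+00,
         1.00000000e+00]])}
scene {'frame': 0, 'fx': 469.60683869705565, 'fy': 469.60683869705565, 'cx': 257.2962039058069, 'cy': 187.1663296102134, 'pose': array([[ 3.13407479e-01, -7.72326554e-01,  5.52528231e-01,
         1.36813752e+03],
       [ 9.49473570e-01,  2.44682415e-01, -1.96546321e-01,
        -2.95287159e+02],
       [ 1.66040010e-02,  5.86210038e-01,  8.09988949e-01,
         1.26560272e+03],
       [ 0.00000000e+00,  0.00000000e+00,  0.00000000e+00,
         1.00000000e+00]])}
{'time_s': 0.1, 'joint_pos': array([ 7.64333229e+01,  1.80002765e+01, -2.74955198e+00,  6.93408667e+01,
       -1.71186167e-05,  8.99995575e+01]), 'qvel': array([-1.33578028e-01, -8.14745749e-02,  9.57156920e-02, -4.20054146e-02,
       -9.76694885e-02,  5.07321918e-05]), 'tau': array([-4.91449264e-04, -5.40767348e+01,  3.40541303e+01,  1.12854983e-02,
       -6.75157185e-05,  2.38576359e-07]), 'position': array([140.61974334, 582.73462518, 230.51130604]), 'tcp_rot': array([[-9.72099405e-01,  2.34568984e-01, -3.71027962e-04],
       [ 2.34569278e-01,  9.72098187e-01, -1.53883158e-03],
       [-2.86551292e-07, -1.58292902e-03, -9.99998747e-01]]), 'ft_force': array([-1.1069859 ,  0.37636085,  0.18475016]), 'moment': array([ 0.02922132, -0.04782482, -0.04462374]), 'opening': 85.42953854389265}
```

View pics/top0.png

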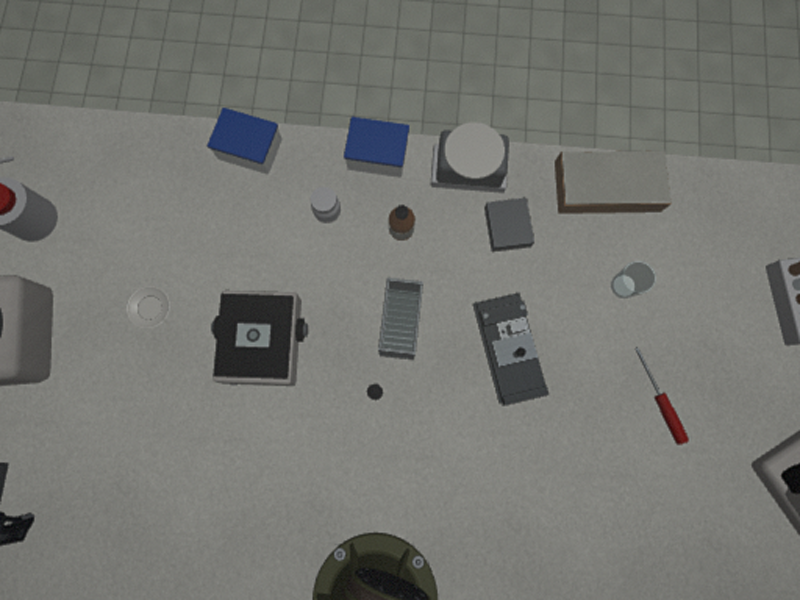

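View pics/scene0.png

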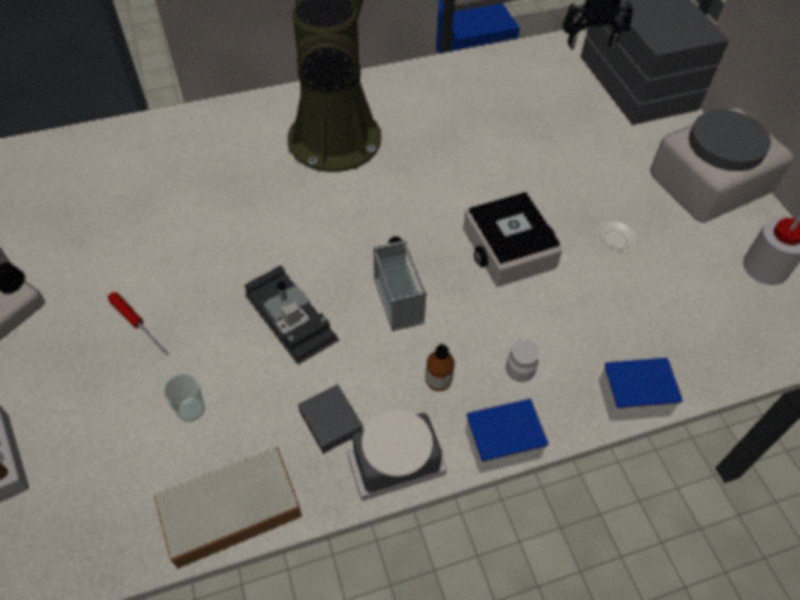

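The top view shows the microscope on the left, with its window near (253,335). The rack is in the middle at about (401,318). The vise is on the right, from (498,300) to (523,400), with the ball near (519,352) and the part near (513,327). The scene view agrees.

```bash
cat > h.py <<'E'
import numpy as np, cv2
def ray(s,uv):
    P=np.asarray(s["pose"]); d=np.array([(uv[0]-s["cx"])/s["fx"],-(uv[1]-s["cy"])/s["fy"],-1.])
    return P[:3,3],P[:3,:3]@d
def on(s,uv,z):
    o,d=ray(s,uv); return o+d*(z-o[2])/d[2]
def proj(s,p):
    P=np.asarray(s["pose"]); q=P[:3,:3].T@(np.asarray(p)-P[:3,3]); q=q/-q[2]
    return np.array([s["cx"]+s["fx"]*q[0],s["cy"]-s["fy"]*q[1]])
def tri(rays):
    A=np.zeros((3,3));b=np.zeros(3)
    for o,d in rays:
        d=d/np.linalg.norm(d);M=np.eye(3)-np.outer(d,d);A+=M;b+=M@o
    return np.linalg.solve(A,b)
def down(deg):  # tool down, jaw (y) axis at world angle deg
    a=np.radians(deg);y=np.array([np.cos(a),np.sin(a),0]);z=np.array([0,0,-1.])
    return np.c_[np.cross(y,z),y,z]
def save(bot,cam,name,scale=800/512):
    s=bot.snapshot(cam);np.savez(name+".npz",**s)
    cv2.imwrite(f"pics/{name}.png",cv2.resize(s["frame"][:,:,::-1],None,fx=scale,fy=scale,interpolation=cv2.INTER_CUBIC));return s
E
python3 - <<'E'
from h import *
t=np.load("top0.npz");c=np.load("scene0.npz");k=512/800
T=lambda u,v,z:on(t,((u+.5)*k-.5,(v+.5)*k-.5),z).round(0)
S=lambda u,v,z:on(c,((u+.5)*k-.5,(v+.5)*k-.5),z).round(0)
print("window",T(253,335,85),S(514,225,85))
print("scope stage corners",T(221,294,85),T(300,296,85),T(294,381,85),T(215,378,85))
print("rack",T(402,281,110),T(396,356,110), S(400,287,110))
print("ball",T(519,352,90),S(283,287,90))
print("vise far edge, near",T(498,298,42),T(524,398,20))
print("vise corners",T(475,303,42),T(521,294,42),T(547,394,20),T(502,404,20))
for n,a in dict(bottle=(401,212,115),jar=(324,198,70),box=(510,223,35),beaker=(640,275,85),mount=(375,391,22),dish=(148,308,16)).items(): print(n,T(*a))
E
```

```text
window [462. 275.  85.] [465. 275.  85.]
scope stage corners [536. 348.  85.] [546. 195.  85.] [383. 186.  85.] [375. 335.  85.]
rack [587.   1. 110.] [444.  -0. 110.] [565. -15. 110.]
ball [ 474. -230.   90.] [ 481. -231.   90.]
vise far edge, near [ 584. -193.   42.] [ 393. -258.   20.]
vise corners [ 570. -148.   42.] [ 597. -238.   42.] [ 405. -303.   20.] [ 378. -215.   20.]
bottle [722.  14. 115.]
jar [754. 174.  70.]
box [ 746. -210.   35.]
beaker [ 645. -458.   85.]
mount [381.  36.  22.]
dish [507. 514.  16.]
```

```bash
python3 - <<'E'
from rig import bot
from h import *
bot.goto([440,275,330],down(95)); s=save(bot,"wrist","w_scope"); print(s["pose"].round(2),s["fx"],bot.sense()["joint_pos"].round(0))
bot.goto([450,-225,330],down(109)); s=save(bot,"wrist","w_vise"); print(s["pose"].round(2),bot.sense()["joint_pos"].round(0),bot.sense()["time_s"])
E
```

```text
[[-9.0000e-02 -9.5000e-01 -2.9000e-01  3.6527e+02]
 [ 1.0000e+00 -8.0000e-02 -2.0000e-02  2.6847e+02]
 [-0.0000e+00 -2.9000e-01  9.6000e-01  4.7232e+02]
 [ 0.0000e+00  0.0000e+00  0.0000e+00  1.0000e+00]] 293.3332094972969 [32.  8. -3. 79.  0. 27.]
[[-3.3000e-01 -9.0000e-01 -2.8000e-01  3.7967e+02]
 [ 9.5000e-01 -3.1000e-01 -9.0000e-02 -2.4916e+02]
 [-0.0000e+00 -2.9000e-01  9.6000e-01  4.7253e+02]
 [ 0.0000e+00  0.0000e+00  0.0000e+00  1.0000e+00]] [-26.   6.  -5.  79.   0. -46.] 3.6333
```

View pics/w_scope.png

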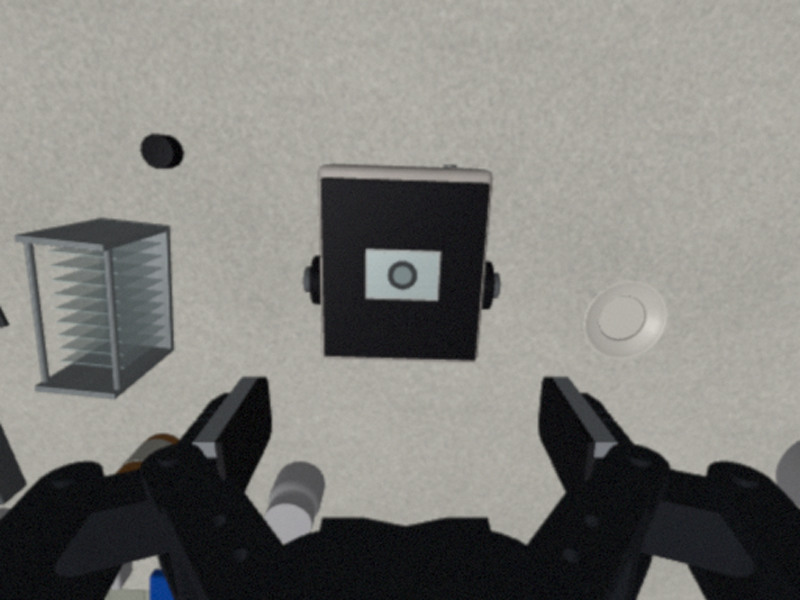

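View pics/w_vise.png

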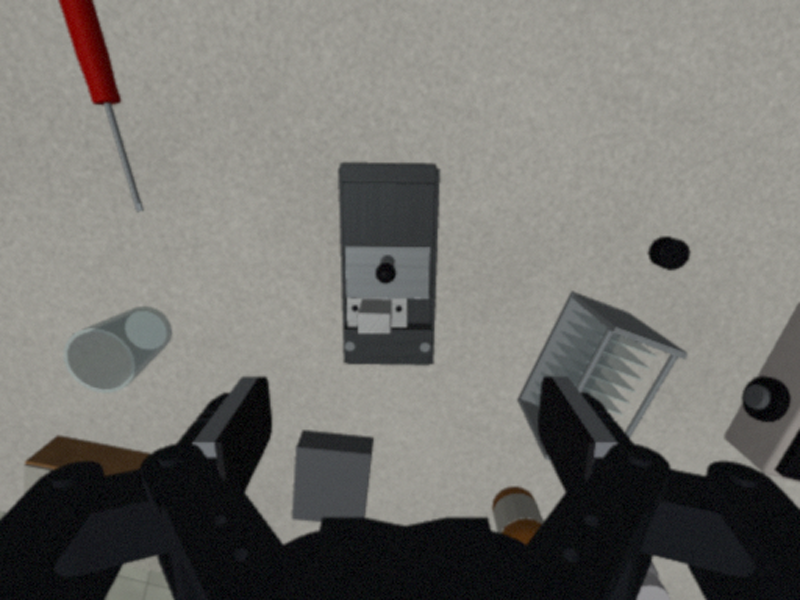

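The scope shot shows the window quad at x 365–440, y 248–300, inside the black stage. The vise shot shows the ball at (386,271), the jaw plate at x 345–430, y 247–298, and the boss top at about x 358–390, y 312–333. The part sits left of the jaw's middle.

```bash
cat >> h.py <<'E'
def quad(s,roi,test,z):
    """ROI (800-px coords x0,y0,x1,y1); mask by test(gray), largest contour -> its pixel points cast onto z -> minAreaRect (mm)"""
    f=4;im=cv2.GaussianBlur(cv2.cvtColor(s["frame"],cv2.COLOR_RGB2GRAY),(3,3),0)
    x0,y0,x1,y1=[int(v*.64) for v in roi]
    m=test(cv2.resize(im[y0:y1,x0:x1],None,fx=f,fy=f,interpolation=cv2.INTER_CUBIC).astype(int)).astype(np.uint8)
    c=max(cv2.findContours(m,cv2.RETR_EXTERNAL,cv2.CHAIN_APPROX_NONE)[0],key=cv2.contourArea)[:,0]
    p=np.array([on(s,((u+.5)/f-.5+x0,(v+.5)/f-.5+y0),z)[:2] for u,v in c],np.float32)
    (cx,cy),(w,h),a=cv2.minAreaRect(p)
    if w<h: w,h,a=h,w,a+90
    a=(a+90)%180-90
    return np.round([cx,cy,w,h,a],1)   # centre, long, short, angle of long side
E
python3 - <<'E'
from h import *
a=np.load("w_scope.npz");b=np.load("w_vise.npz")
print("window",quad(a,(345,230,460,320),lambda g:g>80,85))
print("stage",quad(a,(312,170,500,375),lambda g:g<70,85))
g=cv2.cvtColor(b["frame"],cv2.COLOR_RGB2GRAY)
np.set_printoptions(linewidth=250)
print(g[186:222:2,216:280:2])
print("vise",quad(b,(300,130,480,390),lambda g:g<105,30))
print("plate",quad(b,(335,235,440,298),lambda g:(g>75),47))
print("ball",quad(b,(366,250,406,285),lambda g:g<40,90))
E
```

```text
window [463.2 274.5  65.6  46.  -87. ]
stage [462.  281.4 158.4 152.    3. ]
[[149 117  60 113 118 122 119 121 119 119 120 120 118 118 117 118 119 118 114 115 115 115 114 113 114 112 112 113 112  74  46  77]
 [149 116  55 110 118 119 118 118 118 120 120 118 117 118 119 117 116 114 115 114 116 115 112 113 112 111 111 112 112  78  44  78]
 [153 119  55 117 118 109 118 121 117 120 119 120 121 123 122 124 118 118 122 119 120 120 107 102 102 122 123 108 111  81  46  73]
 [155 131  54 133 152 155 153 149  84  78  80  77  76  79  82  86  86 108 149 148 147 146  98  55  55  56  58  53  55  52  51  91]
 [154 131  52 127 147 142 143 122  72  68  67  70  69  69  70  71  71  98 142 140 141 144  94  54  52  55  51  50  53  50  52  82]
 [152 129  55 127 132  49  63 104  71  69  71  72  69  71  70  69  70 101 140  66  73 145  96  50  50  55  51  54  52  50  46  88]
 [157 133  54 126 137  60  71  79  68  68  70  71  71  70  71  71  70  99 133  41  57 139  93  53  52  54  54  54  53  52  47 103]
 [155 148  57 132 148 141 134 121 117 115 113 110 105 100  95  97  94  99 142 131 136 141  97  50  52  54 
[... 762 characters left out ...]
 54  51  51  53  53  54  55  53  51  51  52 135]
 [152 151  69  55  55  51  54  64  65  62  63  64  63  66  61  60  60  55  53  55  54  55  52  53  49  54  51  54  54  52  50 134]
 [158 154  70  52  55  52  52  55  55  54  56  55  56  52  53  52  55  55  56  54  55  52  54  53  54  54  51  53  53  51  48 134]
 [155 153  81  70  71  58  54  53  57  50  53  53  54  52  50  54  51  51  50  52  54  52  50  49  50  51  53  52  55  50  48 131]
 [155 151  86 108 110  88  56  55  54  50  51  53  54  55  49  49  52  53  51  50  45  53  51  52  53  52  55  97 104  82  49 132]]
vise [ 486.3 -229.6  204.7   95.    18.3]
plate [ 484.  -231.7   81.9   49.8  -71. ]
ball [ 474.3 -234.3   16.9   15.1   19. ]
```

```bash
python3 - <<'E'
from rig import bot
from h import *
b=np.load("w_vise.npz")
for n,c,z in (("boss",[(229.5,200.5),(249.5,200.5),(249,213.2),(229.5,213.2)],80),("foot",[(222,195),(260,195),(260,209),(222,209)],36)):
    p=np.array([on(b,q,z)[:2] for q in c]);print(n,p.mean(0).round(1),np.linalg.norm(p[1]-p[0]).round(1),np.linalg.norm(p[2]-p[1]).round(1))
bot.goto([474.3,-234.3,180],down(108.5)); s=save(bot,"wrist","w_ball")
print(bot.sense()["position"].round(1),bot.sense()["time_s"],[ (proj(s,[474.3,-234.3,z])/.64).round() for z in (70,90)])
E
```

```text
boss [ 526.2 -228.2] 28.3 19.3
foot [ 534. -226.] 59.5 23.4
[ 475.6 -234.6  181.9] 4.3417 [array([406., 291.]), array([406., 302.])]
```

View pics/w_ball.png

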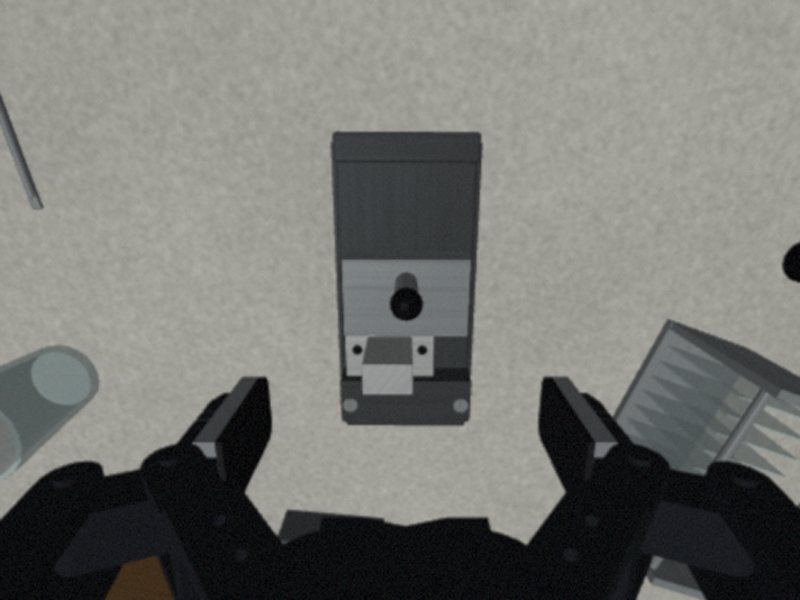

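The ball is at (406,304) against a predicted (406,302), so the location is confirmed. The vise sides are upright in the view, so the 108.5° heading is right too. Next I grip the post and pull.

```bash
python3 - <<'E'
from rig import bot
from h import *
f=lambda t:(lambda s:print(t,s["position"].round(1),"F",s["ft_force"].round(1),"open",round(s["opening"],1),"t",round(s["time_s"],2)))(bot.sense())
bot.servo_line([474.3,-234.3,54],speed=120,stop_force=15); f("down")
bot.set_gripper(0); f("grip")
p=bot.sense()["position"]; d=-np.array([np.cos(np.radians(18.5)),np.sin(np.radians(18.5)),0])
print(bot.servo_line(p+d*50,speed=35,stop_force=18)); f("pull")
print("travel",(bot.sense()["position"]-p)@d)
E
```

```text
down [ 474.9 -234.6   54.8] F [ 0.8 -0.3  0.1] open 85.3 t 5.54
grip [ 474.2 -233.7   54.1] F [-1.3  3.5  4. ] open 14.7 t 6.22
True
pull [ 431.6 -247.7   54.1] F [1.5 0.  2.2] open 14.9 t 7.49
travel 44.83889191667913
```

```bash
python3 - <<'E'
from rig import bot
from h import *
f=lambda t:(lambda s:print(t,s["position"].round(1),"F",s["ft_force"].round(1),"open",round(s["opening"],1),"t",round(s["time_s"],2)))(bot.sense())
p=bot.sense()["position"]; d=-np.array([np.cos(np.radians(18.5)),np.sin(np.radians(18.5)),0])
print(bot.servo_line(p+d*4,speed=10,stop_force=15)); f("pull")
bot.set_gripper(85); f("rel")
q=bot.sense()["position"]; bot.servo_line([q[0],q[1],135],speed=150)
# above the part, seen from behind
bot.goto([505,-236,190],down(108.5)); bot.sleep(.2); s=save(bot,"wrist","w_part"); f("look")
ball=np.array([474.3,-234.3,90]); print((proj(s,ball+d*45)/.64).round(),(proj(s,[526.2,-228.2,80])/.64).round())
E
```

```text
True
pull [ 431.7 -247.5   54.1] F [ 1.8 -0.6  1.8] open 14.3 t 7.82
rel [ 431.5 -247.1   53.9] F [-0.9  0.  -0.2] open 84.9 t 8.5
look [ 503.5 -235.9  188.8] F [ 0.2  0.5 -0.1] open 84.8 t 9.9
[426. 163.] [405. 334.]
```

View pics/w_part.png

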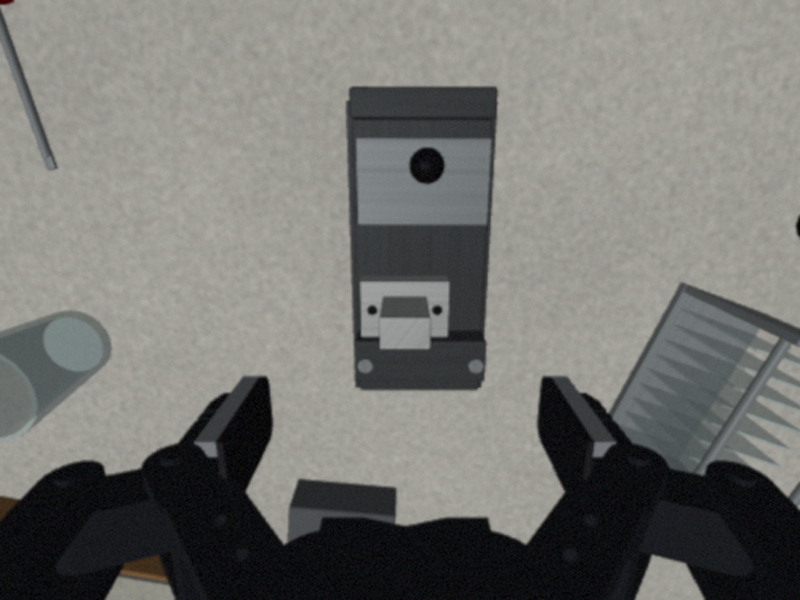

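The ball is at (427,165) against a predicted (426,163) for the jaw fully open, after 44.8 mm of travel. The boss top is centred at (405,334), exactly as predicted, and it is parallel to the vise. Now I grasp and lift.

```bash
python3 - <<'E'
from rig import bot
from h import *
f=lambda t:(lambda s:print(t,s["position"].round(1),"F",s["ft_force"].round(1),"open",round(s["opening"],1),"t",round(s["time_s"],2)))(bot.sense())
X=[526.2,-228.2]
bot.servo_line(X+[140],speed=120); bot.servo_line(X+[42],speed=80,stop_force=12); bot.sleep(.2); f("down")
bot.set_gripper(0); bot.sleep(.2); f("grip"); np.save("grip.npy",bot.sense()["position"])
print(bot.servo_line(X+[52],speed=25,stop_force=15)); f("lift10")
bot.servo_line(X+[235],speed=100); bot.sleep(.2); f("up"); np.savez("held.npz",**bot.snapshot("wrist"))
bot.servo_line([463.2,274.5,235],speed=110,frame=down(93)); bot.sleep(.3); f("over"); s=save(bot,"wrist","w_over")
print((proj(s,[463.2,274.5,85])/.64).round())
E
```

```text
down [ 526.5 -228.3   42.4] F [-0.2  0.1  0.3] open 85.1 t 12.08
grip [ 526.3 -228.2   42.1] F [0.2 1.  2. ] open 29.1 t 12.83
False
lift10 [ 526.2 -228.2   52.1] F [-0.   0.1 -1.6] open 29.7 t 13.38
up [ 526.1 -228.2  234.7] F [ 0.4  0.2 -1.4] open 29.6 t 15.57
over [463.2 274.5 235. ] F [ 0.1 -0.5 -1.3] open 29.3 t 20.68
[406. 275.]
```

View pics/w_over.png

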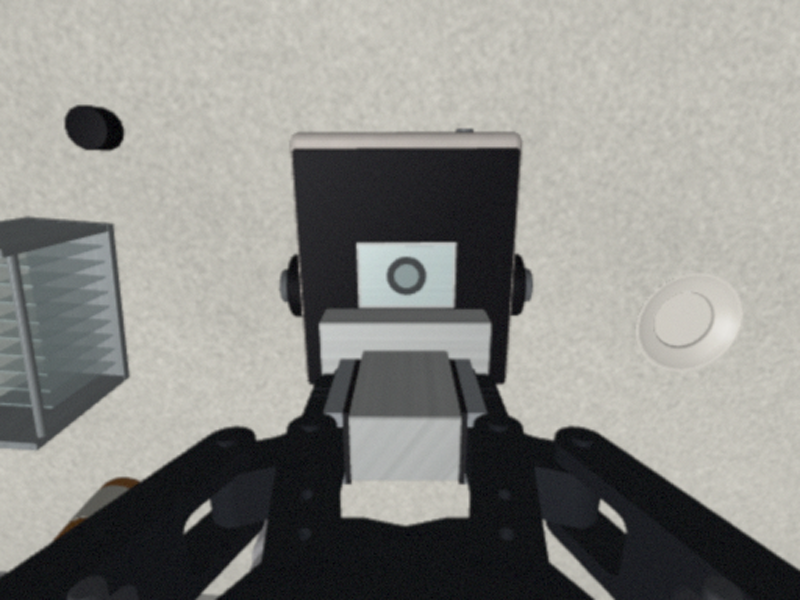

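The lens sits at (406,275), exactly as predicted, and the window edges are level with the part's foot. The foot's front top edge runs from (320,322) to (490,322). I'll check how the part sits in the grip from that edge, then descend.

```bash
python3 - <<'E'
from rig import bot
from h import *
s=np.load("w_over.npz")
print("window",quad(s,(335,225,478,308),lambda g:g>90,85))
g=cv2.cvtColor(s["frame"],cv2.COLOR_RGB2GRAY).astype(int); print(g[194:212,[220,240,260,290]].T); print(g[220,200:212],g[220,306:322])
R=down(93); 
for uv in ((320,322),(490,322)):
    p=on(s,((uv[0])*.64-.2,uv[1]*.64-.2),228.9)-[463.2,274.5,0]; print("foot front corner, rel. to TCP in part axes x,y:",(p@-R[:,0]).round(1),(p@R[:,1]).round(1))
t=bot.snapshot("top");cv2.imwrite("pics/t1.png",cv2.resize(t["frame"][150:320,100:400,::-1],None,fx=2.6,fy=2.6,interpolation=cv2.INTER_CUBIC))
E
```

```text
window [462.6 274.5  65.6  44.7 -87.1]
[[ 34  31  36  57  82  88  89  91  90  91  88  91 126 167 190 196 196 195]
 [198 190 160 105  88  90  90  89  91  90  88  92 126 164 186 192 192 191]
 [190 187 159 102  87  89  89  90  89  92  89  90 123 162 181 186 187 189]
 [134 131 108  73  79  89  90  88  90  89  87  90 121 158 179 183 182 183]]
[ 32  32  33  32  68 152 186 194 194 192 193 192] [176 177 178 177 177 177 162 114  55  26  24  19  22  24  20  21]
foot front corner, rel. to TCP in part axes x,y: -20.3 -29.9
foot front corner, rel. to TCP in part axes x,y: -20.3 28.7
```

```bash
python3 - <<'E'
from rig import bot
from h import *
f=lambda t:(lambda s:print(t,s["position"].round(1),"F",s["ft_force"].round(1),"open",round(s["opening"],1),"t",round(s["time_s"],2)))(bot.sense())
bot.servo_line([463.4,274.9,150],speed=60)
print(bot.servo_line([463.4,274.9,117.1],speed=25,stop_force=6)); bot.sleep(.6); f("final")
s=save(bot,"wrist","w_fin"); c=bot.snapshot("scene"); np.savez("c_fin.npz",**c)
cv2.imwrite("pics/c_fin.png",cv2.resize(c["frame"][90:250,130:380,::-1],None,fx=3.2,fy=3.2,interpolation=cv2.INTER_CUBIC))
E
```

```text
False
final [463.4 274.9 117.1] F [-0.5 -0.3 -1. ] open 29.2 t 24.41
```

View pics/w_fin.png

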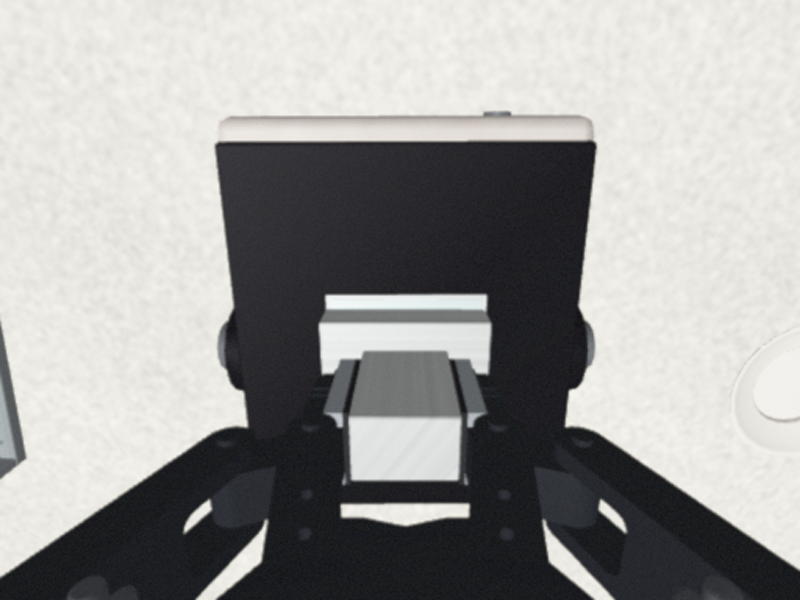

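View pics/c_fin.png

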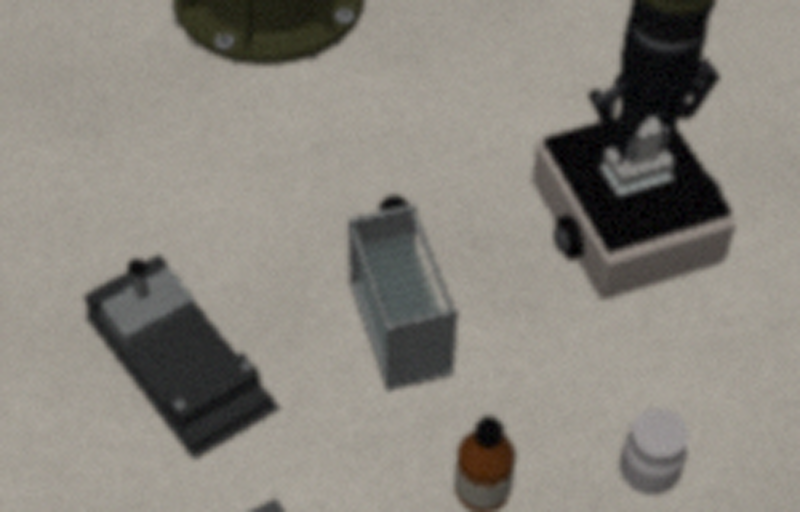

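The wrist view shows a strip of window at y 294–310, x 326–487, in front of the foot's bottom edge (x 320–490). The scene view shows the jaw open and the part upright above the stage. I'll check that strip numerically.

```bash
python3 - <<'E'
from h import *
s=np.load("w_fin.npz"); g=cv2.cvtColor(s["frame"],cv2.COLOR_RGB2GRAY).astype(int)
np.set_printoptions(linewidth=200)
print(g[184:210,[225,260,295]].T); print(g[192,203:214],g[192,306:318]); print(g[202,200:211],g[202,308:318])
R=down(93)
def sub(a,i0):  # strongest gradient, subpixel centroid
    d=abs(np.diff(a));k=d.argmax();w=slice(max(k-1,0),k+2);return i0+.5+(np.arange(len(d))[w]*d[w]).sum()/d[w].sum()
def rel(u,v,z):
    p=on(s,(u,v),z)-[463.4,274.9,0]; return (p@-R[:,0]).round(2),(p@R[:,1]).round(2)
vw=np.mean([sub(g[184:194,c],184) for c in range(225,300,5)]); vb=np.mean([sub(g[194:203,c],194) for c in range(225,300,5)])
print("rows",vw,vb)
for n,row,z,v in(("window",192,85,vw),("foot bottom",202,95,vb)):
    ul,ur=sub(g[row,200:214],200),sub(g[row,304:318],304); print(n,ul,ur,rel(ul,v if n!="window" else v,z),rel(ur,v,z))
E
```

```text
[[ 42  38  41  52 120 222 239 236 241 244 244 244 242 213 151 118 116 119 117 116 114 120 162 216 232 237]
 [ 34  35  33  53 136 220 235 237 239 239 239 239 236 208 149 122 118 118 117 118 115 119 160 209 228 232]
 [ 34  28  29  56 143 218 231 227 230 233 234 234 232 213 157 121 119 118 118 118 115 120 156 201 225 228]]
[ 39  40  41  38  71 176 232 242 243 244 245] [229 229 230 231 226 155  64  32  31  27  31  30]
[ 42  40  38  38  41  48  81 110 119 117 116] [118 119 120 105  69  38  31  29  29  30]
rows 188.07471206566186 197.5086415063744
window 207.61855670103094 311.29896907216494 (np.float64(-22.59), np.float64(-32.51)) (np.float64(-22.54), np.float64(31.92))
foot bottom 205.81884057971016 311.6951219512195 (np.float64(-19.76), np.float64(-32.05)) (np.float64(-19.7), np.float64(30.59))
```

The foot is centred on the window to within about 0.5 mm in both axes, and parallel to it. Handing in.

```bash
python3 - <<'E'
from rig import bot
s=bot.sense();print(abs(s["qvel"]).max().round(2),s["position"].round(1),s["opening"],s["time_s"])
bot.hand_in()
E
```

```text
0.08 [463.4 274.9 117.1] 29.763442159885628 24.5083
the job is handed in; nothing more can be done
```

The job is done and handed in at 24.5 s. The part is held upright and still, about 10 mm above the microscope's window.

- **Jaw:** I pulled it by its post until it hit the stop, after 44.8 mm of the nominal 45 mm. A second pull moved it no further. The ball then showed within 2 px of its predicted open position, and the final scene picture shows the jaw still open.
- **Part:** I took it by the boss (pads read 29–30 mm) and lifted it clear. I carried it over the rack with its underside about 100 mm above the rack's top, then lowered it with a 6 N contact stop that never tripped.
- **Final checks:**
  - **Height:** the underside is at about 95 mm, over a stage at 85 mm.
  - **Alignment:** the foot is parallel to the window and centred to about 0.5 mm.
  - **Stillness:** the joints are at rest.
  - **Load:** the wrist force is only about 1 N, roughly the part's weight at the low end.

**One disagreement:** the bright window patch measured about 65 x 45 mm instead of 60 x 40 mm. I took the extra to be a thin frame around it, and the centring does not depend on that.

**Not checked:** I did not measure the bystanders one by one. The rack, bottle and jar look unmoved in the last scene crop.

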